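# Sweep the cassettes into the collecting frame

## Robot

A 6-joint arm with a two-finger parallel gripper is mounted at the origin on a cart in front of the work surface, level with it; the furniture and walls round the work are solid. World frame = base frame: x ahead of the robot, y to its left, z up, the work surface at z = 0. Lengths are in m, angles in rad, forces in N, time in s.
With the tool pointing down it reaches from about 0.375 to 0.975 m from the base axis. Payload 3.8 kg.
Tool frame: the origin (TCP) lies midway between the tips of the shut fingers; the grasp point (between the pads) lies bot.grasp_offset behind it (bot.grasp_offset is the distance from the TCP to the grasp point, in m); z points along the fingers, y is the direction in which the jaws open and shut (so a half turn about z gives the same grasp; the last joint's range is limited). The gripper opens to 85 mm and grips with 20 to 120 N. Pads are 22 mm wide; open, the fingers measure 114 mm over their backs; the gripper's body (76 mm by 85 mm) begins 54 mm behind the grasp point. The pads swing forward as they close: fully open they stand 13 mm farther back than shut.
Start: joints at [1.296, 0.264, 1.604, -0, 1.274, -0.037], TCP at [0.159, 0.656, 0.231] pointing down, gripper open.
Joint ranges: [-2.63, 2.63], [-0.94, 2.18], [0.31, 2.57], [-1.31, 4.45], [0, 2.66], [-2.55, 2.55]. Speed limits (rad/s): [2.57, 2.57, 3.14, 3.14, 3.14, 3.14].

## Interface

Orientations are given as a rotation vector (axis times angle).
In Python, from workcell import read_state, viewer, job, bot gives the robot as it stands.
- The arm moves only by the shell command python3 -m crank 'ROWS' [FORCE]. ROWS is text: rows parted by semicolons, each of 7 numbers parted by spaces: the shift along the tool's x, y, z in mm, then the turn, a rotation vector about the tool's x, y, z in rad, then the closure in counts, from 0 (fully open) to 255 (shut). A call has 1 to 20 rows; each row is the pose to reach, as a shift and turn from the pose commanded when the call began, along the tool's axes at that moment; what a row does not reach only later rows make up. A row lasts 1/8 s, in which the tool goes at most 62.5 mm and 10.7 degrees, less where a joint would pass 70% of its speed; a pose out of reach is approached as far as the arm can. A call with a gripper value outside its range is refused whole. The fingers move at their own pace and stop on an object; FORCE is the grip in N (left out, the last holds). Time passes only in rows, so rows that repeat a pose let the fingers close. It gives the time, the measured TCP pose, the force and the opening at its end, in the units of the state.
- read_state(): the state, without advancing time (a new reading comes with each control period).
- viewer.read_camera(name): name is "scene" or "top"; returns a dict with "pixels" (400x640x3 uint8, red, green, blue), "vertical_fov" (degrees; the focal length in pixels is half the picture's height over the tangent of half this angle, whatever the lens; pixels are square), "cx", "cy" (the principal point, pixels), "view" (4x4, takes a point from world to camera coordinates). Camera axes: x right, y up, looking along -z (the intrinsics and any distortion apply to the point x, -y, -z); pixel columns grow to the right and rows downward; lengths in m; the calibration is good to about 2 mm. A picture is of the moment at which its call begins. There is no depth.
- job.finish_job(): hands the job in, once; it reports no verdict.
The state is a dict: "time": time; "q": joint angles; "joint_vel": joint speeds; "joint_torque": joint torques, N m; "tool_pos": TCP position; "tcp_rot": TCP orientation; "wrist_force": force on the tool from outside, world axes, zero at the start; "torque": the same for the moment, N m; "width": opening from 0.0 (shut) to 1.0 (fully open).
Only numpy, scipy, OpenCV 4.12 (cv2) and the standard library are available. Lean on these libraries where they do the work, as an engineer would, in place of code of your own. Each camera call takes 0.05 s, during which the arm holds its last target.

## Task

Sweep the three small flat cassettes along the bench into the three-sided metal collecting frame, through its open side, so that each ends lying flat inside the frame. Push them with the fingertips and never pick one up. The marker pen that lies in line with them stays where it is, and so does the timer.

Things in the scene. Friction and masses are not known exactly. Their poses are not given: they have to be found in the camera images.
- tray: three-sided frame of bent sheet steel, screwed to the bench, which is its floor. Inside 224 mm wide (y -112 to +112) and 110 mm deep (x -55 to +55); walls 4 mm thick, 29 mm high with their rolled top edge; the open side (mouth) is at x = -55. An 18 mm screw flange stands out beside each side wall. Origin: on the bench, centre of the enclosed area; x from the mouth to the back wall, z up.
- cassette_1: embedding cassette: flat grey plastic box 40 x 28 x 10 mm with a white perforated lid, about 18 g, lying flat on the bench, its nearer end about 45 to 75 mm outside the mouth of the frame, long side within 15 degrees of the frame's x axis; slides freely. Origin: centre of its underside; x along its 40 mm length, z up. The three are alike.
- cassette_2: embedding cassette: flat grey plastic box 40 x 28 x 10 mm with a white perforated lid, about 18 g, lying flat on the bench, its nearer end about 45 to 75 mm outside the mouth of the frame, long side within 15 degrees of the frame's x axis; slides freely. Origin: centre of its underside; x along its 40 mm length, z up. The three are alike.
- cassette_3: embedding cassette: flat grey plastic box 40 x 28 x 10 mm with a white perforated lid, about 18 g, lying flat on the bench, its nearer end about 45 to 75 mm outside the mouth of the frame, long side within 15 degrees of the frame's x axis; slides freely. Origin: centre of its underside; x along its 40 mm length, z up. The three are alike.
- marker: marker pen, black with a blue cap, 131 mm long, 14 mm wide and 16 mm high, loose, lying along the frame's x axis (within 4 degrees) in the same row as the cassettes: the row has four places about 56 mm apart, side by side in front of the mouth, and the pen lies in any one of them. Origin: its middle, on the bench; its length along its y axis. Stays where it is.
- timer: white digital timer, 62 x 62 x 20 mm, loose, in front and to the left of the row. Origin: centre of its underside. Stays where it is.
- microscope: fixed microscope, an obstacle between the work and the robot's right; 404 mm high, 390 mm long along x of its own frame (-197 to +196), +-67 mm wide, its focus knobs +-101 mm wide up to a height of 96 mm. Origin: on the bench under its middle. Pass over it or keep clear.
- covered_microscope: fixed bulky thing under a dark blue cover, an obstacle to the left of the work, about 390 x 390 mm at its foot and 360 mm high. Origin: on the bench under its middle.
Things that resemble listed ones, but are neither listed nor needed, are in the scene too. What is shaped like the cassette_1 but blue or green is not meant.

How it is judged:
At the end, for the whole second after the job is handed in: all three cassettes lie flat on the bench and at rest inside the frame, centres at least 14 mm in from the mouth and between its walls; the marker pen is within 15 mm of its start (x of cassette_1 in the frame of tray between -0.041 and 0.056 m and y of cassette_1 in the frame of tray between -0.113 and 0.113 m and height (world z) of each of cassette_1, cassette_2, cassette_3 below 0.004 m and angle between each of cassette_1, cassette_2, cassette_3's own z axis and vertical below 0.1 rad and linear speed of each of cassette_1, cassette_2, cassette_3 below 0.01 m/s and x of cassette_2 in the frame of tray between -0.041 and 0.056 m and y of cassette_2 in the frame of tray between -0.113 and 0.113 m and x of cassette_3 in the frame of tray between -0.041 and 0.056 m and y of cassette_3 in the frame of tray between -0.113 and 0.113 m and distance of marker from where it was at the start of the episode below 0.015 m); the robot touches nothing.
It fails at once if a cassette is lifted off the bench (its origin more than 12 mm up) (height (world z) of any of cassette_1, cassette_2, cassette_3 above 0.012 m).
It fails at once if the marker pen is moved (more than 15 mm) (distance of marker from where it was at the start of the episode above 0.015 m).
It fails at once if the timer is moved (more than 20 mm) (distance of timer from where it was at the start of the episode above 0.02 m).
It also fails if it takes over 67 s, if anything falls off the work surface, if the arm or the gripper's body presses on something with over 40 N, if the wrist force passes 120 N, or if a joint passes its speed limit or range.

## Working session

There is one attempt and no reset: what is moved stays moved. The work goes in short steps, Python scripts to look and compute and a shell command to move; the robot and the scene stay as the last step left them, time stands still between calls to the robot, and variables do not carry over. Pictures are saved under pics/ and viewed, and the job is handed in when it is done.

```bash
mkdir -p pics; ls; python3 - <<'E'
from workcell import read_state, viewer, job, bot
import cv2,numpy as np
s=read_state(); print({k:np.round(v,3) for k,v in s.items()}, bot.grasp_offset)
for n in ("scene","top"):
    c=viewer.read_camera(n); cv2.imwrite(f"pics/{n}0.png",c["pixels"][:,:,::-1]); print(n,{k:(np.round(v,4).tolist() if k!="pixels" else 0) for k,v in c.items()})
E
```

```text
pics
{'time': np.float64(0.0), 'q': array([ 1.296,  0.265,  1.605,  0.   ,  1.274, -0.037]), 'joint_vel': array([ 0.   ,  0.003,  0.001, -0.   , -0.   ,  0.002]), 'joint_torque': array([-2.0000e-03, -5.1511e+01, -3.6730e+01, -0.0000e+00,  1.3000e-02,
       -0.0000e+00]), 'tool_pos': array([0.159, 0.655, 0.23 ]), 'tcp_rot': array([-3.730e-01, -3.119e+00,  3.000e-03]), 'wrist_force': array([ 0.019,  0.107, -0.208]), 'torque': array([ 0.   ,  0.004, -0.016]), 'width': np.float64(1.001)} 0.0187
scene {'pixels': 0, 'vertical_fov': 42.2564, 'cx': 316.7369, 'cy': 189.5378, 'view': [[-0.9955, -0.0925, -0.0186, 0.5221], [0.052, -0.7027, 0.7096, 0.0804], [-0.0787, 0.7055, 0.7043, -1.2898], [0.0, 0.0, 0.0, 1.0]]}
top {'pixels': 0, 'vertical_fov': 53.3281, 'cx': 316.741, 'cy': 199.2391, 'view': [[-0.0022, -0.9997, -0.0244, 0.2161], [0.9804, -0.007, 0.1969, -0.5096], [-0.197, -0.0235, 0.9801, -0.8188], [0.0, 0.0, 0.0, 1.0]]}
```

View pics/scene0.png

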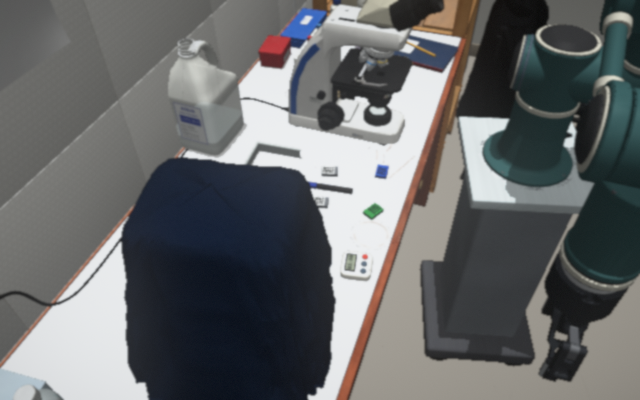

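View pics/top0.png

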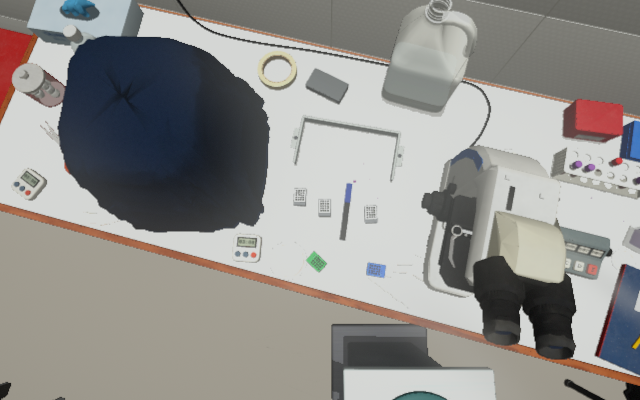

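The top view shows three white/grey cassettes at about (300,196), (324,207) and (371,213), and the pen at (347,211). The frame's walls run through (300,140), (350,125) and (397,155), and the timer is at (247,247). The look-alikes are the green cassette (316,261), the blue cassette (376,270), a second timer (30,183) and a dark grey block (327,85). I choose the white-lidded ones in the row beside the pen, and I'll check that with a close crop.

```bash
cat > h.py <<'E'
from workcell import read_state, viewer, job, bot
import cv2,numpy as np
def K(c):
    f=200/np.tan(np.radians(c["vertical_fov"])/2); return f,c["cx"],c["cy"]
def ray(c,u,v,z=0.0):
    f,cx,cy=K(c); V=np.array(c["view"]); R=V[:3,:3]; t=V[:3,3]
    o=-R.T@t; d=R.T@np.array([(u-cx)/f,-(v-cy)/f,-1]); s=(z-o[2])/d[2]; return (o+s*d)
def proj(c,p):
    f,cx,cy=K(c); V=np.array(c["view"]); q=V[:3,:3]@np.array(p)+V[:3,3]
    return cx+f*q[0]/-q[2], cy-f*q[1]/-q[2]
E
python3 - <<'E'
from h import *
c=viewer.read_camera("top"); print(c.keys()); im=c["pixels"][:,:,::-1].copy()
cr=im[100:280,220:440]; cv2.imwrite("pics/crop1.png",cv2.resize(cr,None,fx=3.3,fy=3.3,interpolation=cv2.INTER_CUBIC))
E
```

```text
dict_keys(['pixels', 'vertical_fov', 'cx', 'cy', 'view'])
```

View pics/crop1.png

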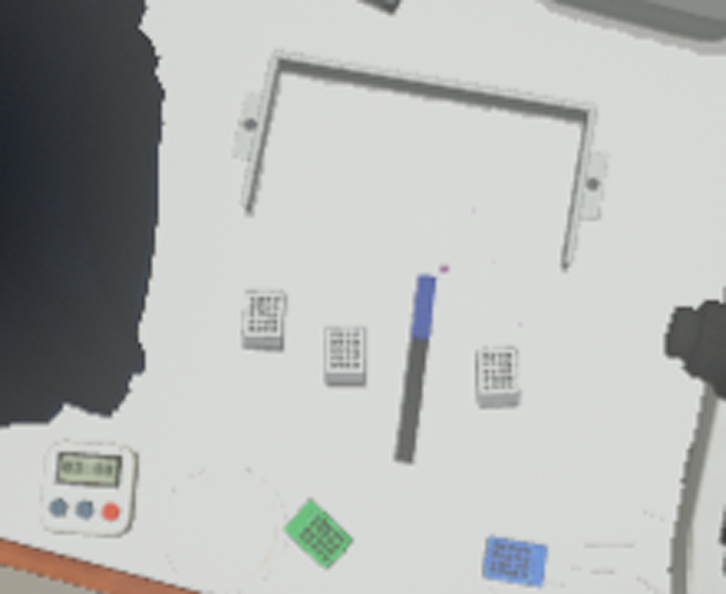

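The crop confirms it: the white-lidded cassettes are at crop px (265,315), (345,350) and (498,371), with the pen between the second and third. The blue and green ones lie nearer the robot. Next I measure.

```bash
python3 - <<'E'
from h import *
c=viewer.read_camera("top")
def w(x,y,z): return ray(c,220+(x+.5)/3.3-.5,100+(y+.5)/3.3-.5,z)
pts={}
for n,x,y,z in [("ML",248,208,.029),("BL",279,55,.029),("BR",590,110,.029),("MR",566,265,.029)]:
    pts[n]=w(x,y,z); print(n,np.round(pts[n],4))
cen=(pts["ML"]+pts["BL"]+pts["BR"]+pts["MR"])/4
yv=(pts["BL"]-pts["BR"]+pts["ML"]-pts["MR"]); yaw=np.arctan2(-yv[0],yv[1]); 
xv=(pts["BL"]-pts["ML"]+pts["BR"]-pts["MR"]); print("yaw from y,x",yaw,np.arctan2(xv[1],xv[0]), "cen",cen)
print(np.linalg.norm(pts["BL"]-pts["BR"]),np.linalg.norm(pts["ML"]-pts["BL"]),np.linalg.norm(pts["MR"]-pts["BR"]))
R=np.array([[np.cos(yaw),-np.sin(yaw)],[np.sin(yaw),np.cos(yaw)]])
def show(n,p): print(n,np.round(p[:2],4),"tray",np.round(R.T@(p[:2]-cen[:2]),4))
# auto lids
g=c["pixels"].astype(int)
for n,x,y in [("c1",265,315),("c2",345,350),("c3",498,371)]: show(n,w(x,y,.01))
for n,cs in [("c1",[(247,291),(286,291),(283,338),(243,336)]),("c2",[(325,326),(365,328),(364,374),(325,374)]),("c3",[(477,347),(517,346),(519,395),(478,396)])]:
    q=[w(x,y,.01) for x,y in cs]; 
    for p in q: show(n,p)
    show(n+"mean",sum(q)/4)
show("pen far",w(427,275,.012)); show("pen near",w(404,462,.012)); show("timer",w(90,483,.02)); show("timer corner",w(135,445,.02))
show("green",w(319,533,.01)); show("greentip",w(312,500,.01));show("blue",w(514,560,.01))
show("mic knob",w(668,330,.06))
E
```

```text
ML [0.6015 0.2645 0.029 ]
BL [0.7146 0.2434 0.029 ]
BR [0.6707 0.0245 0.029 ]
MR [0.5588 0.0457 0.029 ]
yaw from y,x -0.19531254160953346 -0.1857101320347309 cen [0.63641468 0.14451989 0.029     ]
0.22318914394227563 0.11509463930830864 0.1139317299197727
c1 [0.5293 0.2535] tray [-0.1262  0.0861]
c2 [0.504  0.1977] tray [-0.1402  0.0265]
c3 [0.4886 0.0921] tray [-0.1349 -0.0801]
c1 [0.5466 0.2662] tray [-0.1117  0.102 ]
c1 [0.5464 0.2388] tray [-0.1066  0.075 ]
c1 [0.5128 0.2408] tray [-0.1399  0.0705]
c1 [0.5144 0.2687] tray [-0.1438  0.0982]
c1mean [0.5301 0.2537] tray [-0.1255  0.0864]
c2 [0.5211 0.2115] tray [-0.1261  0.0434]
c2 [0.5195 0.1837] tray [-0.1223  0.0157]
c2 [0.4871 0.1846] tray [-0.1543  0.0104]
c2 [0.4872 0.2116] tray [-0.1594  0.0369]
c2mean [0.5037 0.1979] tray [-0.1405  0.0266]
c3 [0.5055 0.1062] tray [-0.121 -0.063]
c3 [0.506  0.0785] tray [-0.1151 -0.09  ]
c3 [0.4718 0.0782] tray [-0.1487 -0.097 ]
c3 [0.4712 0.1064] tray [-0.1546 -0.0695]
c3mean [0.4886 0.0923] tray [-0.1348 -0.0799]
pen far [0.5566 0.14  ] tray [-0.0774 -0.0199]
pen near [0.4259 0.158 ] tray [-0.2091 -0.0277]
timer [0.4119 0.3706] tray [-0.2642  0.1782]
timer corner [0.4375 0.3407] tray [-0.2332  0.1539]
green [0.3784 0.216 ] tray [-0.267  0.02 ]
greentip [0.4006 0.2207] tray [-0.2462  0.029 ]
blue [0.36   0.0851] tray [-0.2596 -0.1119]
mic knob [ 0.5067 -0.0138] tray [-0.0965 -0.1805]
```

```bash
python3 - <<'E'
from h import *
c=viewer.read_camera("top"); s=viewer.read_camera("scene")
for u,v in [(262,225),(240,228),(170,229),(110,212),(65,170),(269,150),(0,205),(300,272)]:
  print("top",(u,v),[np.round(ray(c,u,v,z)[:2],3).tolist() for z in (0,.15,.3)])
for u,v in [(330,370),(332,300),(318,215),(300,175),(145,385)]:
  print("scene",(u,v),[np.round(ray(s,u,v,z)[:2],3).tolist() for z in (0,.15,.3)])
def w(x,y,z): return ray(c,220+(x+.5)/3.3-.5,100+(y+.5)/3.3-.5,z)
for n,a,b in [("c1",(243,348),(283,350)),("c2",(325,385),(365,386)),("c3",(478,406),(519,406))]:
  print(n,"near bottom",np.round(w(*a,.0)[:2],4),np.round(w(*b,.0)[:2],4))
# wall check from scene for calibration agreement
for n,p in [("ML",(.6015,.2645,.029)),("MR",(.5588,.0457,.029)),("BR",(.6707,.0245,.029)),("c2",(.5037,.1979,.01)),("c3",(.4886,.0923,.01)),("penfar",(.5566,.14,.012)),("pennear",(.4259,.158,.012))]:
  print(n,np.round(proj(s,p),1))
im=s["pixels"][:,:,::-1]; cv2.imwrite("pics/sc1.png",cv2.resize(im[130:290,230:430],None,fx=3.7,fy=3.7,interpolation=cv2.INTER_CUBIC))
E
```

```text
top (262, 225) [[0.462, 0.341], [0.441, 0.317], [0.421, 0.292]]
top (240, 228) [[0.455, 0.392], [0.436, 0.359], [0.417, 0.326]]
top (170, 229) [[0.453, 0.555], [0.435, 0.495], [0.416, 0.435]]
top (110, 212) [[0.494, 0.699], [0.469, 0.616], [0.443, 0.532]]
top (65, 170) [[0.597, 0.819], [0.554, 0.716], [0.512, 0.612]]
top (269, 150) [[0.642, 0.329], [0.592, 0.307], [0.542, 0.284]]
top (0, 205) [[0.513, 0.965], [0.484, 0.837], [0.455, 0.71]]
top (300, 272) [[0.355, 0.253], [0.352, 0.243], [0.35, 0.233]]
scene (330, 370) [[0.446, 0.596], [0.44, 0.669], [0.435, 0.742]]
scene (332, 300) [[0.453, 0.453], [0.446, 0.551], [0.439, 0.649]]
scene (318, 215) [[0.5, 0.233], [0.485, 0.369], [0.47, 0.505]]
scene (300, 175) [[0.556, 0.105], [0.531, 0.264], [0.506, 0.422]]
scene (145, 385) [[0.761, 0.65], [0.701, 0.713], [0.64, 0.777]]
c1 near bottom [0.5078 0.2695] [0.5062 0.2413]
c2 near bottom [0.4811 0.2118] [0.4802 0.1839]
c3 near bottom [0.4657 0.1056] [0.4655 0.0772]
ML [270.2 214.1]
MR [301. 150.]
BR [257.9 142.5]
c2 [317.7 200.6]
c3 [327.9 169.7]
penfar [297.7 181.3]
pennear [352.6 189.5]
```

View pics/sc1.png

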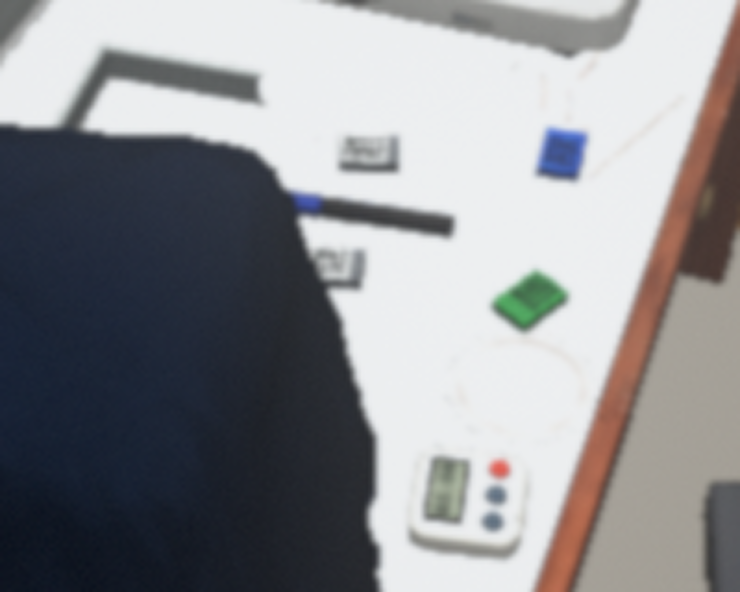

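```bash
python3 -m crank '-33 -36 0 0 0 -0.048 255; -66 -72 0 0 0 -0.048 255; -99 -108 0 0 0 -0.048 255; -132 -144 0 0 0 -0.048 255; -165 -180 0 0 0 -0.048 255; -197 -215 0 0 0 -0.048 255; -246 -239 0 0 0 -0.048 255; -295 -262 0 0 0 -0.048 255; -344 -286 0 0 0 -0.048 255; -393 -310 0 0 0 -0.048 255; -393 -310 0 0 0 -0.048 255; -393 -310 0 0 0 -0.048 255' 60
python3 - <<'E'
from h import *
c=viewer.read_camera("top"); cv2.imwrite("pics/t2.png",cv2.resize(c["pixels"][60:340,180:500,::-1],None,fx=2.1,fy=2.1))
s=read_state(); print(s["tool_pos"],s["tcp_rot"],s["width"],s["q"])
from scipy.spatial.transform import Rotation as R
print(R.from_rotvec(s["tcp_rot"]).as_matrix().round(4))
E
```

```text
time: 1.8
tool_pos: [0.4676, 0.2621, 0.2311]
tcp_rot: [-0.299, -3.126, -0.0]
wrist_force: [-1.1, -1.0, 1.0]
width: 0.0
[0.4672306  0.26252468 0.23112265] [-2.97261676e-01 -3.12672390e+00 -1.67618764e-04] 0.002957588734638592 [ 4.65111577e-01  8.19016488e-04  1.90031301e+00  5.27824201e-04
  1.24105641e+00 -9.16283010e-01]
[[-9.821e-01  1.884e-01 -8.000e-04]
 [ 1.884e-01  9.821e-01  2.000e-04]
 [ 8.000e-04  0.000e+00 -1.000e+00]]
```

View pics/t2.png

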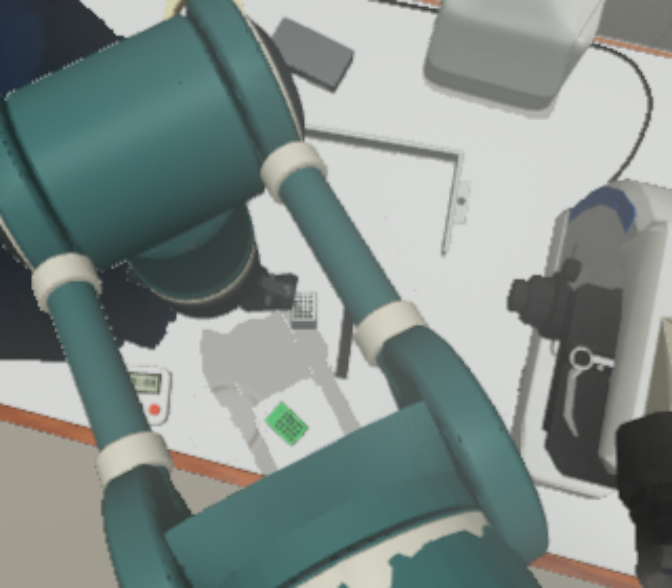

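The top view shows the arm hiding cassette 1. I'll use the scene view to judge clearance from the cover.

```bash
python3 - <<'E'
from h import *
c=viewer.read_camera("scene"); cv2.imwrite("pics/s2.png",c["pixels"][:,:,::-1])
for n in("top","scene"):
  V=np.array(viewer.read_camera(n)["view"]); print(-V[:3,:3].T@V[:3,3])
E
```

```text
[0.33875246 0.19318129 0.90813988]
[0.41406524 1.0147359  0.8611194 ]
```

View pics/s2.png

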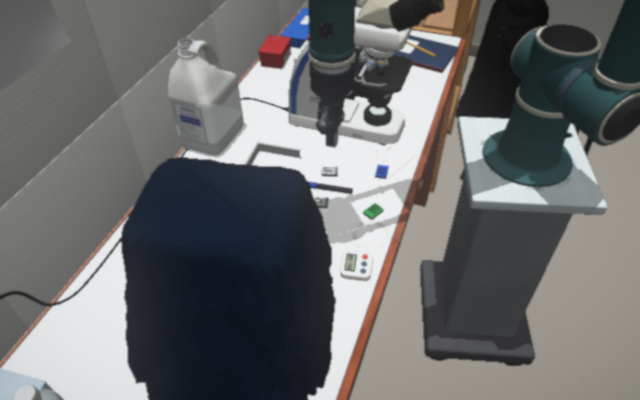

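```bash
python3 - <<'E'
from h import *
c=viewer.read_camera("top"); s=viewer.read_camera("scene")
for z in (.23,.3,.4,.45,.5,.55,.6,.65,.7):
  print(z,np.round(proj(c,(.4675,.2623,z)),0),np.round(proj(s,(.4675,.2623,z)),0), np.round(ray(c,180,155,z)[:2],3),np.round(ray(c,319,112,z)[:2],3))
E
```

```text
0.23 [286. 204.] [332. 145.] [0.558 0.454] [0.637 0.205]
0.3 [282. 195.] [332. 115.] [0.535 0.427] [0.606 0.204]
0.4 [274. 180.] [332.  67.] [0.503 0.389] [0.562 0.202]
0.45 [268. 170.] [332.  39.] [0.487 0.37 ] [0.54  0.201]
0.5 [261. 157.] [332.   9.] [0.471 0.35 ] [0.518 0.2  ]
0.55 [253. 141.] [332. -24.] [0.454 0.331] [0.496 0.199]
0.6 [242. 120.] [332. -60.] [0.438 0.312] [0.474 0.199]
0.65 [227.  93.] [332. -99.] [0.422 0.293] [0.452 0.198]
0.7 [206.  53.] [ 332. -143.] [0.406 0.273] [0.43  0.197]
```

```bash
python3 - <<'E'
from h import *
c=viewer.read_camera("scene")
for u,v in [(160,165),(220,162),(270,163),(300,175),(315,210),(328,240)]:
  print((u,v),[np.round(ray(c,u,v,z)[:2],3).tolist() for z in (.2,.27,.3,.36)])
E
```

```text
(160, 165) [[0.795, 0.308], [0.754, 0.383], [0.737, 0.415], [0.702, 0.479]]
(220, 162) [[0.681, 0.291], [0.653, 0.368], [0.641, 0.401], [0.616, 0.466]]
(270, 163) [[0.584, 0.287], [0.566, 0.364], [0.558, 0.397], [0.543, 0.463]]
(300, 175) [[0.523, 0.316], [0.511, 0.39], [0.506, 0.422], [0.496, 0.485]]
(315, 210) [[0.486, 0.403], [0.479, 0.468], [0.475, 0.496], [0.469, 0.551]]
(328, 240) [[0.458, 0.469], [0.454, 0.527], [0.452, 0.551], [0.448, 0.601]]
```

```bash
python3 -m crank '0 0 45 0 0 0 255; 0 0 90 0 0 0 255; 0 0 135 0 0 0 255; 0 0 175 0 0 0 255; 0 0 205 0 0 0 255; 0 0 220 0 0 0 255; 0 0 227 0 0 0 255; 0 0 227 0 0 0 255; 0 0 227 0 0 0 255'
python3 - <<'E'
from h import *
from workcell import read_state
s=read_state(); print(s["tool_pos"],s["wrist_force"])
for n in ("scene","top"):
  c=viewer.read_camera(n); cv2.imwrite(f"pics/{n}3.png",c["pixels"][:,:,::-1])
E
```

```text
time: 3.28
tool_pos: [0.4691, 0.2628, 0.0056]
tcp_rot: [0.297, 3.125, 0.002]
wrist_force: [-0.4, -0.2, -0.2]
width: -0.0
[0.46905663 0.26276599 0.005605  ] [-0.42263151 -0.19987221 -0.247349  ]
```

View pics/scene3.png

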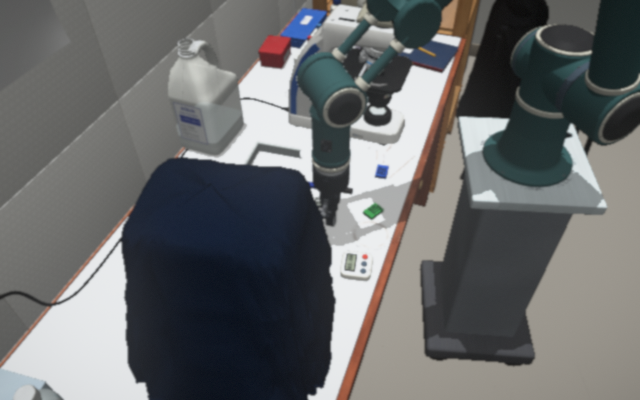

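View pics/top3.png

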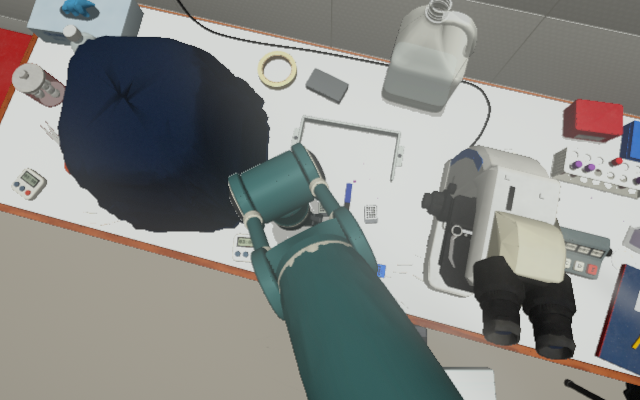

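```bash
python3 -m crank '-12 0 1 0 0 0 255; -20 0 2 0 0 0 255; -27 0 2 0 0 0 255; -34 0 2 0 0 0 255; -42 0 2 0 0 0 255; -50 0 2 0 0 0 255; -59 -1 2 0 0 0 255; -68 -2 2 0 0 0 255; -77 -3 2 0 0 0 255; -86 -4 2 0 0 0 255; -95 -5 2 0 0 0 255; -104 -6 2 0 0 0 255; -113 -6 2 0 0 0 255; -122 -6 2 0 0 0 255; -131 -6 2 0 0 0 255; -138 -6 2 0 0 0 255; -144 -6 2 0 0 0 255; -149 -6 2 0 0 0 255; -152 -6 2 0 0 0 255; -152 -6 2 0 0 0 255'
python3 - <<'E'
from h import *
for n in ("scene","top"):
  c=viewer.read_camera(n); cv2.imwrite(f"pics/{n}4.png",cv2.resize(c["pixels"][80:300,180:500,::-1],None,fx=2.4,fy=2.4))
E
```

```text
time: 5.88
tool_pos: [0.6163, 0.2276, 0.0023]
tcp_rot: [0.298, 3.127, 0.0]
wrist_force: [-0.2, -0.7, -0.8]
width: 0.002
```

View pics/top4.png

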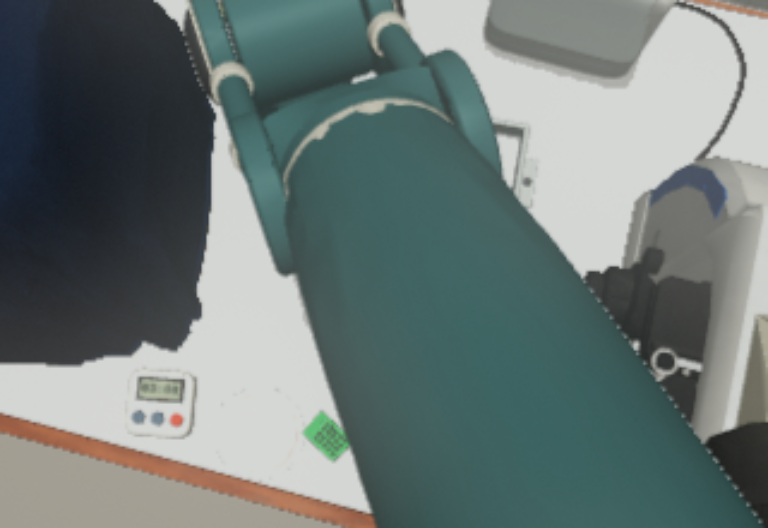

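View pics/scene4.png

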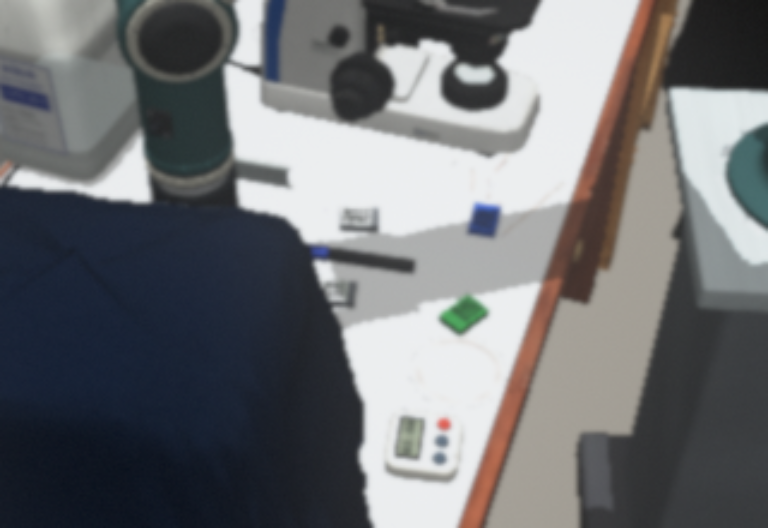

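```bash
python3 -m crank '8 0 0 0 0 0 255; 20 0 0 0 0 0 255; 25 0 -25 0 0 0 255; 30 0 -60 0 0 0 255; 65 -10 -60 0 0 0 255; 100 -24 -60 0 0 0 255; 135 -40 -60 0 0 0 255; 165 -54 -60 0 0 0 255; 165 -54 -60 0 0 0 255; 165 -54 -60 0 0 0 255'
python3 - <<'E'
from h import *
for n in ("top",):
  c=viewer.read_camera(n); cv2.imwrite(f"pics/{n}5.png",cv2.resize(c["pixels"][80:300,180:500,::-1],None,fx=2.4,fy=2.4))
E
```

```text
time: 7.22
tool_pos: [0.4441, 0.206, 0.0627]
tcp_rot: [0.297, 3.126, 0.001]
wrist_force: [0.3, 0.1, 1.0]
width: 0.001
```

View pics/top5.png

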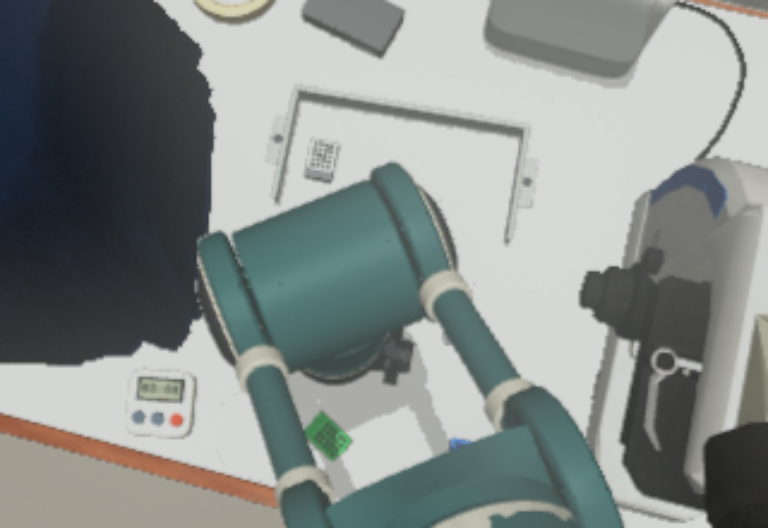

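Cassette 1 is well inside the frame, at crop (321,160). Next is cassette 2.

```bash
python3 -m crank '0 0 30 0 0 0 255; 0 0 50 0 0 0 255; 0 0 59 0 0 0 255; 0 0 59 0 0 0 255; 0 0 59 0 0 0 255'
python3 -m crank '-10 0 0 0 0 0 255; -17 0 0 0 0 0 255; -24 0 0 0 0 0 255; -32 0 0 0 0 0 255; -40 0 0 0 0 0 255; -49 1 0 0 0 0 255; -58 2 0 0 0 0 255; -68 3 0 0 0 0 255; -78 4 0 0 0 0 255; -88 5 0 0 0 0 255; -98 6 0 0 0 0 255; -108 6 0 0 0 0 255; -118 6 0 0 0 0 255; -128 6 0 0 0 0 255; -138 6 0 0 0 0 255; -147 6 0 0 0 0 255; -155 6 0 0 0 0 255; -161 6 0 0 0 0 255; -165 6 0 0 0 0 255; -165 6 0 0 0 0 255'
```

```text
time: 7.9
tool_pos: [0.4448, 0.206, 0.004]
tcp_rot: [0.298, 3.126, 0.001]
wrist_force: [-1.1, 0.0, -0.1]
width: -0.003
time: 10.4
tool_pos: [0.6073, 0.1804, 0.0033]
tcp_rot: [0.298, 3.127, 0.0]
wrist_force: [-0.1, -0.4, -0.0]
width: 0.002
```

```bash
python3 -m crank '8 0 0 0 0 0 255; 20 0 0 0 0 0 255; 25 0 -25 0 0 0 255; 30 0 -60 0 0 0 255; 62 -28 -60 0 0 0 255; 95 -56 -60 0 0 0 255; 128 -84 -60 0 0 0 255; 160 -113 -60 0 0 0 255; 160 -113 -60 0 0 0 255; 160 -113 -60 0 0 0 255'
python3 - <<'E'
from h import *
for n in ("top","scene"):
  c=viewer.read_camera(n); cv2.imwrite(f"pics/{n}6.png",cv2.resize(c["pixels"][80:300,180:500,::-1],None,fx=2.4,fy=2.4))
E
```

```text
time: 11.65
tool_pos: [0.4288, 0.1, 0.0637]
tcp_rot: [0.297, 3.126, 0.001]
wrist_force: [-0.2, 0.4, -0.3]
width: -0.002
```

View pics/top6.png

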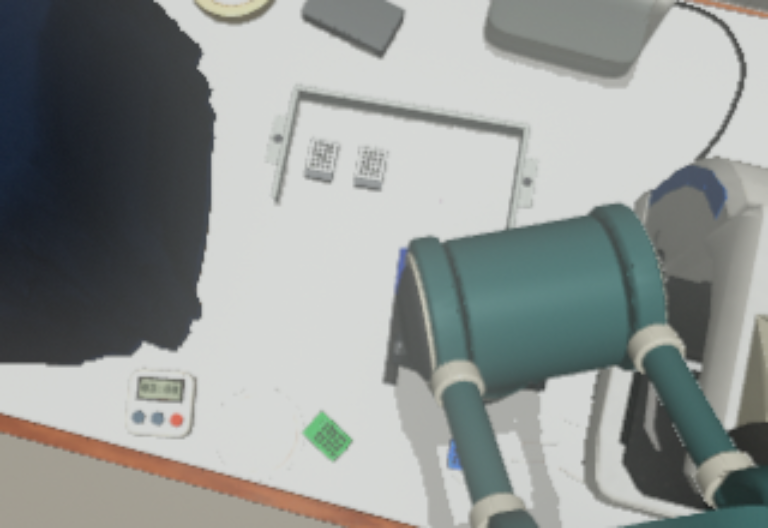

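View pics/scene6.png

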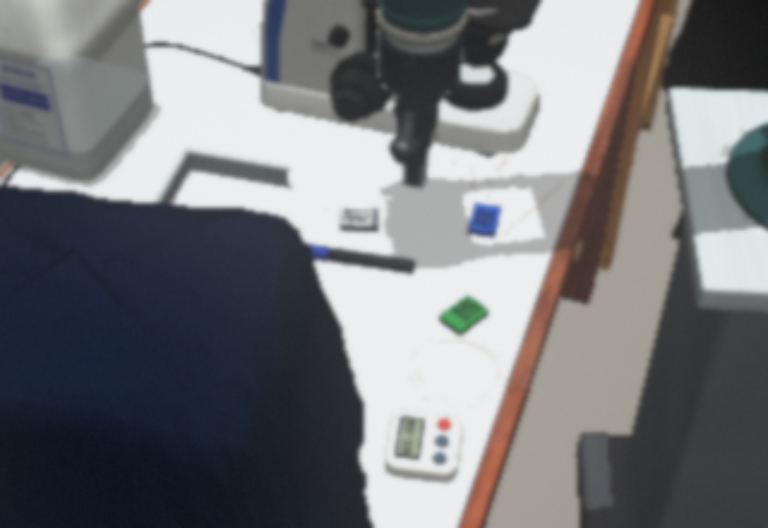

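Cassettes 1 and 2 are inside at (321,160) and (371,167), and the pen is unmoved. Before descending I check the wrist barrel's clearance from the microscope.

```bash
python3 - <<'E'
from h import *
c=viewer.read_camera("top")
for u,v in [(425,205),(445,165),(455,150),(465,215),(475,280),(498,215)]:
  print((u,v),[np.round(ray(c,u,v,z)[:2],3).tolist() for z in (0.08,.2,.3,.4)])
for z in (.36,.42,.48):
  print("barrel R end",z,np.round(ray(c,180+650/2.4,80+215/2.4,z)[:2],3),np.round(ray(c,180+660/2.4,80+330/2.4,z)[:2],3),"L",np.round(ray(c,180+410/2.4,80+250/2.4,z)[:2],3),proj(c,(.4288,.1,z)))
E
```

```text
(425, 205) [[0.491, -0.014], [0.469, 0.016], [0.451, 0.041], [0.432, 0.066]]
(445, 165) [[0.578, -0.062], [0.543, -0.025], [0.514, 0.006], [0.486, 0.037]]
(455, 150) [[0.611, -0.085], [0.572, -0.045], [0.539, -0.011], [0.506, 0.022]]
(465, 215) [[0.469, -0.096], [0.451, -0.054], [0.435, -0.019], [0.419, 0.016]]
(475, 280) [[0.337, -0.106], [0.337, -0.063], [0.337, -0.027], [0.337, 0.009]]
(498, 215) [[0.469, -0.164], [0.45, -0.112], [0.434, -0.069], [0.419, -0.026]]
barrel R end 0.36 [0.49  0.017] [0.422 0.016] L [0.47  0.158] (np.float64(393.3651438810667), np.float64(212.9252595306028))
barrel R end 0.42 [0.474 0.036] [0.413 0.035] L [0.456 0.162] (np.float64(401.3048787190726), np.float64(205.02957262985407))
barrel R end 0.48 [0.457 0.055] [0.404 0.054] L [0.441 0.166] (np.float64(411.3904727989192), np.float64(194.9999312517405))
```

Clearance is about 7 cm. I'll push cassette 3 with a slight drift towards the frame centre.

```bash
python3 -m crank '0 0 30 0 0 0 255; 0 0 50 0 0 0 255; 0 0 60 0 0 0 255; 0 0 60 0 0 0 255; 0 0 60 0 0 0 255'
python3 -m crank '-10 0 0 0 0 0 255; -17 0 0 0 0 0 255; -24 0 0 0 0 0 255; -32 0 0 0 0 0 255; -40 0 0 0 0 0 255; -49 1 0 0 0 0 255; -58 2 0 0 0 0 255; -68 3 0 0 0 0 255; -78 4 0 0 0 0 255; -88 5 0 0 0 0 255; -98 6 0 0 0 0 255; -108 7 0 0 0 0 255; -118 8 0 0 0 0 255; -126 8 0 0 0 0 255; -134 8 0 0 0 0 255; -142 8 0 0 0 0 255; -150 8 0 0 0 0 255; -156 8 0 0 0 0 255; -160 8 0 0 0 0 255; -160 8 0 0 0 0 255'
python3 -m crank '8 0 0 0 0 0 255; 20 0 0 0 0 0 255; 25 0 -25 0 0 0 255; 35 0 -60 0 0 0 255; 70 0 -90 0 0 0 255; 110 0 -120 0 0 0 255; 150 0 -150 0 0 0 255; 180 0 -180 0 0 0 255; 180 0 -180 0 0 0 255; 180 0 -180 0 0 0 255'
python3 - <<'E'
from h import *
for n in ("top","scene"):
  c=viewer.read_camera(n); cv2.imwrite(f"pics/{n}7.png",cv2.resize(c["pixels"][80:300,180:500,::-1],None,fx=2.4,fy=2.4))
E
```

```text
time: 12.42
tool_pos: [0.4295, 0.0999, 0.0039]
tcp_rot: [0.297, 3.126, 0.001]
wrist_force: [1.0, -0.8, -0.4]
width: 0.002
time: 14.92
tool_pos: [0.5875, 0.0773, 0.0033]
tcp_rot: [0.298, 3.127, 0.0]
wrist_force: [-0.0, 0.2, -0.1]
width: -0.0
time: 16.18
tool_pos: [0.4101, 0.1112, 0.1828]
tcp_rot: [0.297, 3.127, -0.0]
wrist_force: [-0.8, 0.3, -0.9]
width: 0.001
```

View pics/top7.png

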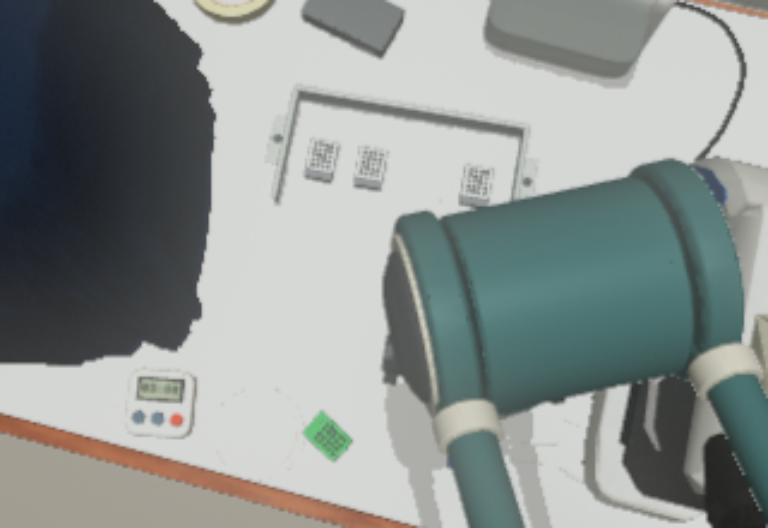

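View pics/scene7.png

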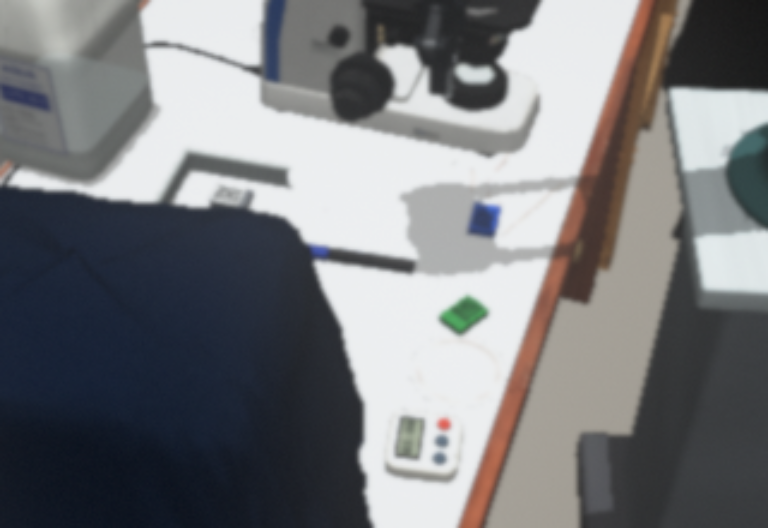

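All three cassettes are in the frame at (321,158), (371,166) and (477,185), and the pen, with its end at (413,266) in the scene view, and the timer have not moved. One last numeric check of positions, then I hand in.

```bash
python3 - <<'E'
from h import *
c=viewer.read_camera("top"); a=-.19; R=np.array([[np.cos(a),-np.sin(a)],[np.sin(a),np.cos(a)]])
for x,y in [(321,160),(371,167),(477,186)]:
  p=ray(c,180+x/2.4,80+y/2.4,.008); print(np.round(R.T@(p[:2]-[.6364,.1445]),3))
job.finish_job(); print(read_state()["time"])
E
```

```text
[-0.004  0.078]
[-0.003  0.028]
[-0.003 -0.077]
the job is handed in; nothing more can be done
the job is handed in; nothing more can be done
```

All three white-lidded cassettes are in the collecting frame, and I handed the job in at about 16 s of the 67 s allowed. I swept each one straight in with the shut fingertips about 3–4 mm above the bench and lifted none of them.

- **Cassettes:** the last top picture puts their centres at frame x of about -0.004, -0.003 and -0.003 m, and y of +0.078, +0.028 and -0.077 m. These are inside the limits, and they look flat in the picture. I did not measure their height or tilt.
- **Pen and timer:** neither had moved, judged by eye. In the last pictures the pen's near end and the timer sit where they were before. The arm hid the pen in the last top view, so its check rests on the scene view alone.
- **Forces:** the wrist force read about 1 N or less at the end of every move, and the robot was clear of everything at the end.

No check failed or disagreed.

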